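# Close up the damp box

## Task

The plywood damp box has to be closed so that the fresh clay pots in it stay moist: swing its lid down until it lies fully shut, without slamming it, then push the vent slide on the lid all the way over its slots, and last push the catch bolt fully home into its keeper. Only push, gently, with the fingertips and from the outside: do not grip anything, do not lift or disturb the pots in the box or the things standing round it, and take the hand away at the end.

Things in the scene. Friction and masses are not known exactly. Their poses are not given: they have to be found in the camera images.
- box: Open-topped plywood box fixed to the bench, 200 (x) x 260 (y) x 100 mm high, walls 8 mm. Origin: centre of its underside, on the bench. Hinge along the +x rim, front on the -x side. A small steel keeper (bridge 14 x 33 mm, top 134 mm above the bench) stands just outside the front wall at y = +60 mm; the catch bolt goes through it.
- lid (a joint): Lid angle, rad: 0 = lying shut on the box, 1.57 = upright, limit 1.75. Plain plywood, no handle: 200 mm from hinge to free edge, 260 mm along the hinge, 12 mm thick. As it opens the free edge swings up and towards the box's +x side. The hinge is stiff: the lid stays where it is left; about 2 to 8 N near the free edge swings it.
- lid_hinge (a point): Middle of the hinge line, 100 mm above the bench, level with the lid's underside. Lid frame (equals the box's axes when shut): x towards the hinge, y along it, z out of the outer face; the lid fills x -200 to 0, y -130 to 130, z 0 to 12 mm. The vent slide and its rails lie at x -119 to -51, y -120 to -10; the catch at y = +60. The outer face from x -200 to -125, y -120 to +40 is bare.
- lid_edge (a point): Middle of the lid's free edge, on the outer face (200 mm from the hinge line, 12 mm above the underside). Axes as lid_hinge.
- vent (a joint): Vent slide on the lid, m: 0 = shut, covering the three black slots (against its stop), up to 0.035 = open. It grows along the lid's -y, so the slide is pushed shut along the lid's +y. Friction about 1.5 N.
- vent_tab (a point): Middle of the top edge of the vent slide's upright aluminium tab, 40 mm (x) x 6 mm (y), its top 28 mm above the lid's outer face. The tab stands on the middle of a flat aluminium plate 50 x 50 x 3 mm, between two guide rails along y (60 mm apart, 8 mm high). Axes as the lid's.
- catch (a joint): Catch bolt on the lid, m: 0 = fully home, its rod through the keeper (against its stop), up to 0.026 = withdrawn. It grows along the lid's +x (towards the hinge), so the bolt is pushed home along the lid's -x, towards the free edge. Friction about 1.5 N.
- catch_knob (a point): Middle of the top of the catch bolt's upright round steel knob, 14 mm diameter, its top 29 mm above the lid's outer face. It stands on a rod along x whose top is 9 mm above the face, sliding in two guides (12 x 24 mm, 14 mm high) centred 50 and 185 mm from the hinge line. Axes as the lid's.
- liner: White plastic liner on the inner side (underside) of the lid, 182 x 242 x 3 mm, fixed to it; moves with the lid. Origin on the hinge line, axes as the lid's. Not to be touched: the lid is pushed by its outer face.
- bowl_a: Fresh terracotta bowl, loose, rim diameter 84 mm, 55 mm high, standing inside the box. Origin: centre of its underside. To be left alone.
- bowl_b: Fresh terracotta beaker, loose, rim diameter 72 mm, 65 mm high, standing inside the box. Origin: centre of its underside. To be left alone.
- mug: White mug, loose, 72 mm diameter and a handle, 80 mm high, before the box's front. Origin: centre of its underside. To be left alone.
- jar: Closed glass jar, loose, 60 mm diameter, 75 mm high, before the box's front. Origin: centre of its underside. To be left alone.
- rib: Flat wooden rib, loose, 100 x 50 x 10 mm, on the bench behind the hinge. Origin: centre of its underside. To be left alone.
- roller: Wooden clay roller, loose, 36 mm diameter, 110 mm long, lying on the bench behind the hinge. Origin: its middle, on the bench. To be left alone.
- brush: Flat wooden-handled brush, loose, about 200 mm long, lying on the bench off to the right of the box. Origin: on the bench. To be left alone.

How it is judged:
On the way, in this order (a step that is already met when the one before it is completed fails the run):
1. the lid lies shut, with vent and catch still open (value of joint lid below 0.04 rad and value of joint each of vent, catch above 0.012 m), for 0.2 s.
2. the vent slide is shut, the lid still down, the catch still withdrawn (value of joint lid below 0.04 rad and value of joint vent below 0.004 m and value of joint catch above 0.01 m), for 0.2 s.
3. the catch bolt is home, lid and vent still shut (value of joint lid below 0.04 rad and value of joint each of vent, catch below 0.004 m), for 0.2 s.
At the end, for the whole second after the job is handed in: The lid is within 0.04 rad of shut, the vent slide and the catch bolt each within 4 mm of fully home; every pot, mug, jar and tool is within 20 mm of where it stood (all of step 3 and distance of each of mug, jar, rib, roller, brush, bowl_a, bowl_b from where it was at the start of the episode below 0.02 m); the robot touches nothing.
It fails at once if the lid is slammed (faster than 2.5 rad/s) (velocity of joint lid below -2.5 rad/s).
It fails at once if a pot in the box or a thing beside it is knocked or lifted (moved more than 20 mm) (distance of any of mug, jar, rib, roller, brush, bowl_a, bowl_b from where it was at the start of the episode above 0.02 m).
It fails at once if the vent slide or the catch bolt is gripped or forced (more than 40 N from the fingers) (contact force between any of vent, catch and the fingers above 40 N).
It fails at once if the lid is forced (more than 80 N from the fingers) (contact force between lid and the fingers above 80 N).
It fails at once if the lid is gripped or lifted by its inner side (fingers press its liner with more than 2 N) (contact force between liner and the fingers above 2 N).
It also fails if it takes over 58 s, if anything falls off the work surface, if the arm or the gripper's body presses on something with over 40 N, if the wrist force passes 120 N, or if a joint passes its speed limit or range.

## Robot

A 6-joint arm with a two-finger parallel gripper is mounted at the origin on the work surface. World frame = base frame: x ahead of the robot, y to its left, z up, the work surface at z = 0. Lengths are in m, angles in rad, forces in N, time in s.
With the tool pointing down it reaches from about 0.325 to 0.925 m from the base axis. Payload 3.1 kg.
Tool frame: the origin (TCP) lies at the very end of the fingers, on their centre line; the grasp point (between the pads) lies 19 mm behind it; z points along the fingers, y is the line along which they close (so a half turn about z gives the same grasp; the last joint's range is limited). The gripper opens to 85 mm and grips with 20 to 120 N. Pads are 22 mm wide; open, the fingers measure 114 mm over their backs; the gripper's body (76 mm by 85 mm) begins 54 mm behind the grasp point. The pads swing forward as they close: fully open they stand 13 mm farther back than shut.
Start: joints at [-1.312, 0.217, 1.613, -0, 1.311, -0.112], TCP at [0.226, -0.583, 0.231] pointing down, gripper open.
Joint ranges: [-2.75, 2.75], [-0.78, 2.1], [0.31, 2.55], [-1.13, 4.27], [0.13, 2.63], [-2.58, 2.58]. Speed limits (rad/s): [2.79, 2.79, 3.14, 3.14, 3.14, 3.14].

## Interface

Orientations are given as a unit quaternion [w, x, y, z].
In Python, from bench import * gives the robot as it stands.
- The arm moves only by the tool apply_moves, never from a script. Its argument "targets" is a list of rows, each an object of numbers: "dx", "dy", "dz": the shift along the world's x, y, z in m; "ax", "ay", "az": the turn, a rotation vector about the world's x, y, z in degrees. A call has 1 to 5 rows; each row shifts and turns the commanded pose from where the row before left it; what a row does not reach is not made up. A row lasts 1/10 s, in which the tool goes at most 50 mm and 8.59 degrees, less where a joint would pass 70% of its speed; a pose out of reach is approached as far as the arm can. A call with a gripper value outside its range is refused whole. "jaw" is the finger opening in m, from 0 to 0.0854, set as the call begins (left out, the last holds). The fingers move at their own pace and stop on an object; the grip force is fixed at half the most. Time passes only in rows, so rows that do not move let the fingers close. It gives the time, the measured TCP pose, the force, the opening and the grip force at its end, in the units of the state.
- sense(): the state, without advancing time (a new reading comes with each control period).
- grab_frame(name): name is "scene" or "top" or "wrist"; returns a dict with "img" (480x640x3 uint8, red, green, blue), "z_map" (480x640 float32, m along the optical axis (not along the pixel's ray), 0 where there is no reading), "fx", "fy", "cx", "cy" (pixels), "cam_to_world" (4x4, takes a point from camera to world coordinates). Camera axes: x right, y up, looking along -z (the intrinsics and any distortion apply to the point x, -y, -z); pixel columns grow to the right and rows downward; lengths in m; the calibration is good to about 2 mm. A picture is of the moment at which its call begins.
- hand_in(): hands the job in; it is judged then, once.
The state is a dict: "time_s": time; "joint_pos": joint angles; "joint_vel": joint speeds; "joint_torque": joint torques, N m; "position": TCP position; "tool_rot": TCP orientation; "ft_force": force on the tool from outside, world axes, zero at the start; "ft_torque": the same for the moment, N m; "gripper_width": opening from 0.0 (shut) to 1.0 (fully open); "grip_force": force on a finger pad.
Only numpy, scipy, OpenCV 4.12 (cv2) and the standard library are available. Lean on these libraries where they do the work, as an engineer would, in place of code of your own. Each camera call takes 0.05 s, during which the arm holds its last target. There are 200 camera calls.

## Working session

There is one attempt and no reset: what is moved stays moved. The work goes in short steps, Python scripts to look and compute and a tool call to move; the robot and the scene stay as the last step left them, time stands still between calls to the robot, and variables do not carry over. Pictures are saved under pics/ and viewed, at most 10 in all, crops included, and the job is handed in when it is done.

Besides the shell and the picture viewer there is one more tool, called after "Call:" by a JSON object that holds its "name" and its "arguments", one argument or row to a line. apply_moves: Moves the arm, as the interface text tells. Its arguments: {"type":"object","properties":{"targets":{"type":"array"},"jaw":{"type":"number"}},"required":["targets"]}

```bash
mkdir -p pics; cat > h.py <<'E'
from bench import *
import numpy as np, cv2
def grab(n,f):
    d=grab_frame(n); cv2.imwrite(f'pics/{f}.png',d['img'][:,:,::-1]); np.savez(f'{f}.npz',**d); return d
def cloud(d):
    z=d['z_map']; v,u=np.mgrid[0:480,0:640]
    p=np.stack([(u-d['cx'])/d['fx']*z,-(v-d['cy'])/d['fy']*z,-z,np.ones_like(z)],-1)
    w=(p@np.array(d['cam_to_world']).T)[...,:3]; w[z==0]=np.nan
    return w
E
python3 -c "
from h import *
for n in ['scene','top']:
    d=grab(n,n+'0'); print(np.round(d['cam_to_world'],2).tolist())
a=cv2.imread('pics/scene0.png');b=cv2.imread('pics/top0.png')
print(sense()['tool_rot'],sense()['time_s'])"
```

```text
[[-0.02, -0.59, 0.81, 1.44], [1.0, -0.03, 0.01, -0.1], [0.02, 0.81, 0.59, 0.72], [0.0, 0.0, 0.0, 1.0]]
[[-0.02, 0.99, -0.13, 0.46], [-1.0, -0.02, 0.0, -0.08], [-0.0, 0.13, 0.99, 1.15], [0.0, 0.0, 0.0, 1.0]]
[-1.09670271e-03  9.82863755e-01  1.84330222e-01 -6.91689871e-05] 0.1
```

View pics/scene0.png

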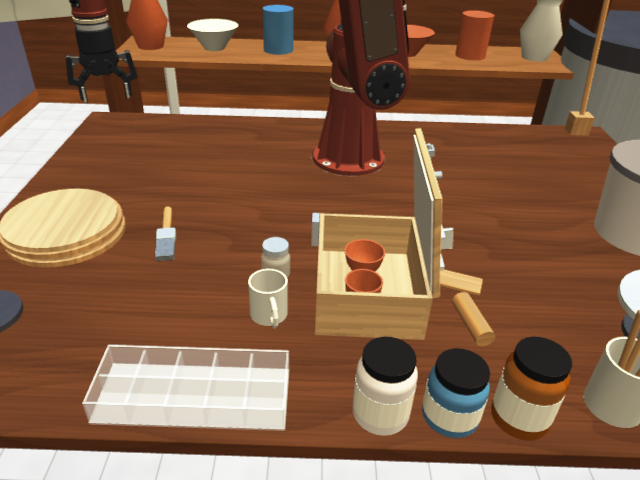

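View pics/top0.png

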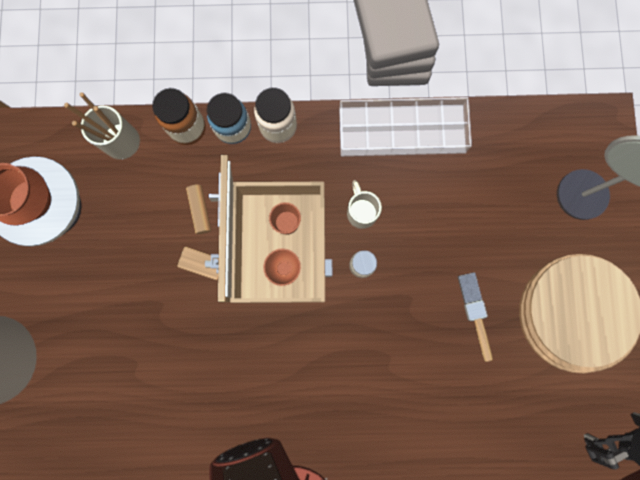

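The hinge side faces world +y and the front faces -y, with the keeper near the robot at top-view pixel (328,267). The lid is about upright at u≈225. Next I'll measure the box pose and the lid angle.

```bash
python3 -c "
from h import *
d=dict(np.load('top0.npz')); w=cloud(d)
m=(abs(w[...,2]-0.1)<.006)
v,u=np.mgrid[0:480,0:640]
m&=(u>215)&(u<326)&(v>170)&(v<310)
P=w[m][:,:2].astype(np.float32); print(len(P),cv2.minAreaRect(P), P.min(0),P.max(0))
for (a,b) in [(328,267),(224,160),(221,297),(214,196),(212,262),(198,208),(197,262),(363,263),(363,208),(325,184),(325,300)]: print((a,b),np.round(w[b,a],3))
L=(v>150)&(v<305)&(u>190)&(u<232)&(w[...,2]>.2); Q=w[L]; print('lid hi',Q.min(0),Q.max(0))
s=dict(np.load('scene0.npz')); W=cloud(s)
# liner plane
for (a,b) in [(419,160),(432,250),(425,200),(425,230),(418,180)]: print((a,b),np.round(W[b,a],3))
v,u=np.mgrid[0:480,0:640]
M=(u>400)&(u<460)&(v>125)&(v<300)&(W[...,2]>.13)&(W[...,1]<.3)
Q=W[M]; print(Q.min(0),Q.max(0),len(Q))
for (a,b) in [(430,150),(437,175),(448,238),(441,262),(416,133),(437,288)]: print((a,b),np.round(W[b,a],3))
"; python3 - <<'E'
import cv2
a=cv2.imread('pics/scene0.png')[110:360,300:510]
b=cv2.imread('pics/top0.png')[140:320,170:400]
a=cv2.resize(a,None,fx=2.3,fy=2.3);b=cv2.resize(b,(400,313))
import numpy as np
c=np.zeros((600,800,3),'uint8');c=np.zeros((580,800+90,3),'uint8');c[:a.shape[0],:a.shape[1]]=a;c[:313,485:885]=b
cv2.imwrite('pics/c.png',cv2.resize(c,(800,521)))
E
```

```text
1452 ((0.597353994846344, 0.015377461910247803), (0.19911083579063416, 0.25934475660324097), 88.61141204833984) [ 0.46590066 -0.0852187 ] [0.72858524 0.1179942 ]
(328, 267) [ 0.534 -0.091  0.134]
(224, 160) [0.718 0.092 0.297]
(221, 297) [0.475 0.097 0.296]
(214, 196) [0.673 0.128 0.21 ]
(212, 262) [0.536 0.114 0.288]
(198, 208) [0.685 0.204 0.035]
(197, 262) [0.563 0.212 0.009]
(363, 263) [ 0.546 -0.169  0.07 ]
(363, 208) [ 0.683 -0.179  0.   ]
(325, 184) [ 0.743 -0.09   0.001]
(325, 300) [ 0.469 -0.084 -0.003]
lid hi [0.46859442 0.08446655 0.20035357] [0.72725497 0.13910724 0.30275966]
(419, 160) [0.573 0.085 0.284]
(432, 250) [0.717 0.099 0.195]
(425, 200) [0.648 0.089 0.248]
(425, 230) [0.653 0.097 0.191]
(418, 180) [0.556 0.092 0.236]
[0.4686609  0.08231076 0.13007128] [0.73004277 0.14108577 0.30056297] 3294
(430, 150) [0.548 0.107 0.292]
(437, 175) [0.545 0.128 0.242]
(448, 238) [0.676 0.133 0.192]
(441, 262) [0.702 0.122 0.16 ]
(416, 133) [0.49  0.089 0.298]
(437, 288) [0.724 0.117 0.121]
```

View pics/c.png

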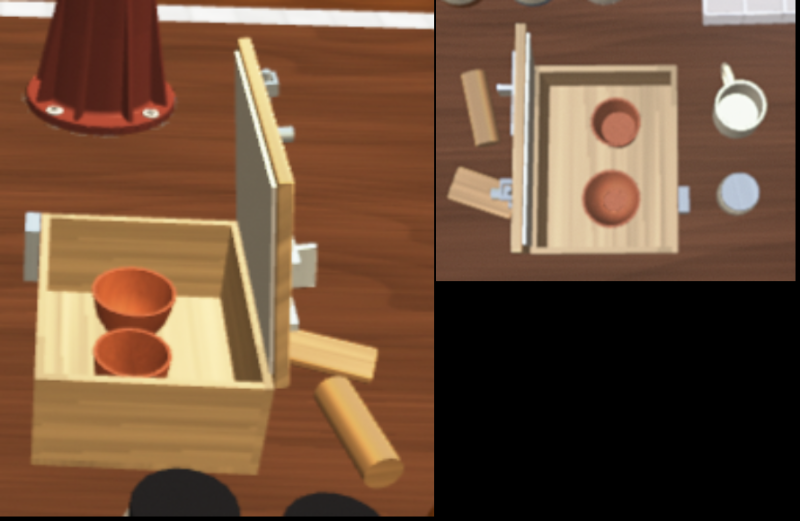

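The box centre is (0.597, 0.015) and its yaw is about 1.4°. The predicted keeper position matches the measured one. The lid is at about 1.47 rad. I'll shut the jaw, go up and over, and come down behind the lid.

Call:
{"name": "apply_moves", "arguments": {
  "targets": [
    {"dz":0.05,"az":-5},
    {"dz":0.05,"az":-5},
    {"dz":0.045,"dy":0.02,"az":-5},
    {"dx":0.02,"dy":0.04,"dz":0.02,"az":-5},
    {"dx":0.022,"dy":0.043,"az":-2.6}
  ],
  "jaw": 0
}}

```text
validation failed for argument at $.ta...
```

Call:
{"name": "apply_moves", "arguments": {
  "targets": [
    {"dx":0.022,"dy":0.044},
    {"dx":0.022,"dy":0.044},
    {"dx":0.022,"dy":0.044},
    {"dx":0.022,"dy":0.044},
    {"dx":0.022,"dy":0.044}
  ]
}}

```text
validation failed for argument at $.ta...
```

Call:
{"name": "apply_moves", "arguments": {
  "targets": [
    {"dx":0.022,"dy":0.044},
    {"dx":0.022,"dy":0.044},
    {"dx":0.022,"dy":0.044},
    {"dx":0.022,"dy":0.044},
    {"dx":0.022,"dy":0.044}
  ]
}}

```text
validation failed for argument at $.ta...
```

Call:
{"name": "apply_moves", "arguments": {
  "targets": [
    {"dx":0.022,"dy":0.044},
    {"dx":0.022,"dy":0.044},
    {"dx":0.022,"dy":0.044},
    {"dx":0.022,"dy":0.044},
    {}
  ]
}}

```text
validation failed for argument at $.ta...
```

Call:
{"name": "apply_moves", "arguments": {
  "targets": [
    {"dx":0,"dy":0,"dz":0.05,"ax":0,"ay":0,"az":-5},
    {"dx":0,"dy":0,"dz":0.05,"ax":0,"ay":0,"az":-5},
    {"dx":0,"dy":0.02,"dz":0.045,"ax":0,"ay":0,"az":-5},
    {"dx":0.02,"dy":0.04,"dz":0.02,"ax":0,"ay":0,"az":-5},
    {"dx":0.022,"dy":0.043,"dz":0,"ax":0,"ay":0,"az":-2.6}
  ],
  "jaw": 0
}}

```text
time_s: 0.6
position: [0.2689, -0.4807, 0.4013]
tool_rot: [0.004, 1.0, -0.014, 0.002]
ft_force: [0.6, 0.1, -0.0]
gripper_width: 0.141
grip_force: 0.0
```

Call:
{"name": "apply_moves", "arguments": {
  "targets": [
    {"dx":0.022,"dy":0.044,"dz":0,"ax":0,"ay":0,"az":0},
    {"dx":0.022,"dy":0.044,"dz":0,"ax":0,"ay":0,"az":0},
    {"dx":0.022,"dy":0.044,"dz":0,"ax":0,"ay":0,"az":0},
    {"dx":0.022,"dy":0.044,"dz":0,"ax":0,"ay":0,"az":0},
    {"dx":0.022,"dy":0.044,"dz":0,"ax":0,"ay":0,"az":0}
  ]
}}

```text
time_s: 1.1
position: [0.3787, -0.2575, 0.3958]
tool_rot: [-0.0, 1.0, -0.012, -0.0]
ft_force: [0.6, -0.5, 0.3]
gripper_width: 0.001
grip_force: 0.0
```

Call:
{"name": "apply_moves", "arguments": {
  "targets": [
    {"dx":0.022,"dy":0.044,"dz":0,"ax":0,"ay":0,"az":0},
    {"dx":0.022,"dy":0.044,"dz":0,"ax":0,"ay":0,"az":0},
    {"dx":0.022,"dy":0.044,"dz":0,"ax":0,"ay":0,"az":0},
    {"dx":0.022,"dy":0.044,"dz":0,"ax":0,"ay":0,"az":0},
    {"dx":0.022,"dy":0.044,"dz":0,"ax":0,"ay":0,"az":0}
  ]
}}

```text
time_s: 1.6
position: [0.4887, -0.0375, 0.3959]
tool_rot: [0.0, 1.0, -0.012, -0.0]
ft_force: [0.2, -0.4, -0.4]
gripper_width: 0.007
grip_force: 0.0
```

Call:
{"name": "apply_moves", "arguments": {
  "targets": [
    {"dx":0.022,"dy":0.044,"dz":0,"ax":0,"ay":0,"az":0},
    {"dx":0.022,"dy":0.044,"dz":0,"ax":0,"ay":0,"az":0},
    {"dx":0.022,"dy":0.044,"dz":0,"ax":0,"ay":0,"az":0},
    {"dx":0.022,"dy":0.044,"dz":0,"ax":0,"ay":0,"az":0},
    {"dx":0.022,"dy":0.044,"dz":0,"ax":0,"ay":0,"az":0}
  ]
}}

```text
time_s: 2.1
position: [0.5988, 0.1825, 0.3956]
tool_rot: [0.0, 1.0, -0.012, -0.0]
ft_force: [0.8, -0.7, 0.9]
gripper_width: -0.006
grip_force: 0.0
```

Call:
{"name": "apply_moves", "arguments": {
  "targets": [
    {"dx":0.01,"dy":0,"dz":-0.04,"ax":0,"ay":0,"az":0},
    {"dx":0.01,"dy":0,"dz":-0.045,"ax":0,"ay":0,"az":0},
    {"dx":0,"dy":0,"dz":-0.045,"ax":0,"ay":0,"az":0},
    {"dx":0,"dy":-0.01,"dz":0,"ax":0,"ay":0,"az":0},
    {"dx":0,"dy":0,"dz":0,"ax":0,"ay":0,"az":0}
  ]
}}

```text
time_s: 2.6
position: [0.6178, 0.1691, 0.2653]
tool_rot: [0.001, 1.0, -0.012, -0.002]
ft_force: [-0.0, 0.9, 0.8]
gripper_width: -0.0
grip_force: 0.0
```

```bash
python3 -c "
from h import *
grab('scene','scene1')
p=None
for t in np.arange(1.5,-0.01,-.1):
    q=np.array([.1295-.165*np.cos(t)+.012*np.sin(t),.1+.165*np.sin(t)+.012*np.cos(t)])
    print(round(t,2),q.round(4),None if p is None else (q-p).round(4)); p=q
"
```

```text
1.5 [0.1298 0.2654] None
1.4 [0.1133 0.2646] [-0.0165 -0.0008]
1.3 [0.0969 0.2622] [-0.0164 -0.0024]
1.2 [0.0809 0.2581] [-0.016  -0.0041]
1.1 [0.0654 0.2525] [-0.0155 -0.0056]
1.0 [0.0504 0.2453] [-0.0149 -0.0072]
0.9 [0.0363 0.2367] [-0.0141 -0.0086]
0.8 [0.0232 0.2267] [-0.0132 -0.01  ]
0.7 [0.011  0.2155] [-0.0121 -0.0113]
0.6 [1.000e-04 2.031e-01] [-0.0109 -0.0124]
0.5 [-0.0095  0.1896] [-0.0096 -0.0134]
0.4 [-0.0178  0.1753] [-0.0083 -0.0143]
0.3 [-0.0246  0.1602] [-0.0068 -0.0151]
0.2 [-0.0298  0.1445] [-0.0052 -0.0157]
0.1 [-0.0335  0.1284] [-0.0037 -0.0161]
-0.0 [-0.0355  0.112 ] [-0.002  -0.0164]
```

View pics/scene1.png

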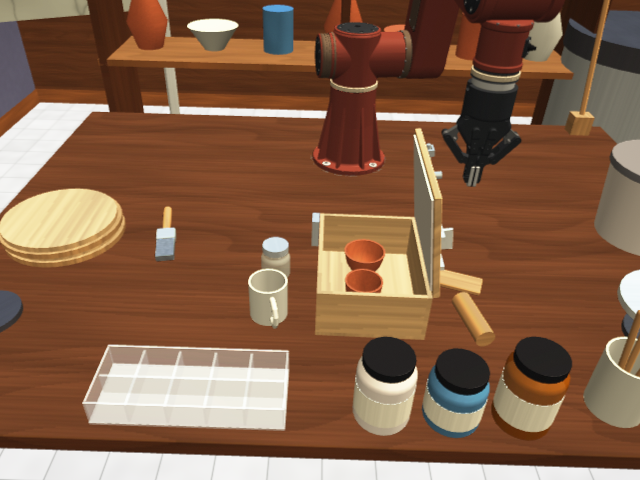

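The closed fingertips at (474,175) hang behind the lid near its free edge, clear of it. Now I'll push along the arc.

Call:
{"name": "apply_moves", "arguments": {
  "targets": [
    {"dx":0,"dy":-0.02,"dz":0,"ax":0,"ay":0,"az":0},
    {"dx":0,"dy":-0.016,"dz":0,"ax":0,"ay":0,"az":0},
    {"dx":0,"dy":-0.01,"dz":0,"ax":0,"ay":0,"az":0},
    {"dx":0,"dy":-0.01,"dz":-0.001,"ax":0,"ay":0,"az":0},
    {"dx":0,"dy":-0.014,"dz":-0.002,"ax":0,"ay":0,"az":0}
  ]
}}

```text
time_s: 3.15
position: [0.6195, 0.1016, 0.2659]
tool_rot: [-0.002, 1.0, -0.012, 0.002]
ft_force: [-0.2, 4.3, 5.7]
gripper_width: 0.0
grip_force: 2.7
```

Call:
{"name": "apply_moves", "arguments": {
  "targets": [
    {"dx":0,"dy":-0.016,"dz":-0.004,"ax":0,"ay":0,"az":0},
    {"dx":0,"dy":-0.0155,"dz":-0.0056,"ax":0,"ay":0,"az":0},
    {"dx":0,"dy":-0.015,"dz":-0.007,"ax":0,"ay":0,"az":0},
    {"dx":0,"dy":-0.014,"dz":-0.0086,"ax":0,"ay":0,"az":0},
    {"dx":0,"dy":0,"dz":0,"ax":0,"ay":0,"az":0}
  ]
}}

```text
time_s: 3.65
position: [0.6184, 0.0379, 0.2377]
tool_rot: [0.001, 1.0, -0.013, -0.0]
ft_force: [-0.7, -0.6, -0.3]
gripper_width: 0.001
grip_force: 0.0
```

```bash
python3 -c "
from h import *
grab('scene','scene2')"
```

```text
(no output)
```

View pics/scene2.png

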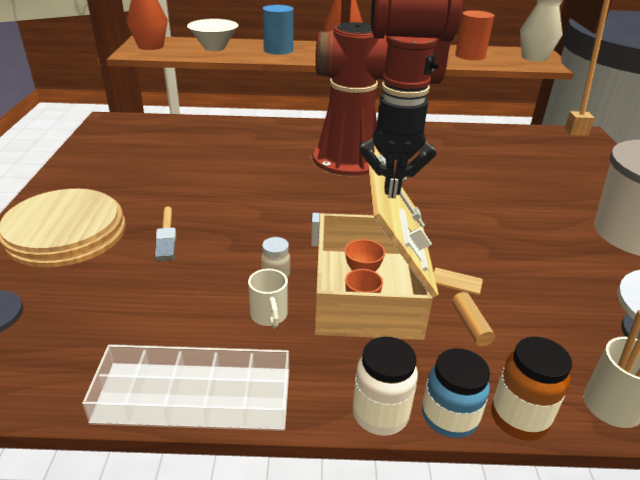

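The lid is at about 0.9 rad, with the fingertips at (395,190) on its outer face and vent and catch untouched. I'll continue along the arc.

Call:
{"name": "apply_moves", "arguments": {
  "targets": [
    {"dx":0,"dy":-0.013,"dz":-0.01,"ax":0,"ay":0,"az":0},
    {"dx":0,"dy":-0.012,"dz":-0.0115,"ax":0,"ay":0,"az":0},
    {"dx":0,"dy":-0.011,"dz":-0.0125,"ax":0,"ay":0,"az":0},
    {"dx":0,"dy":-0.0096,"dz":-0.0135,"ax":0,"ay":0,"az":0},
    {"dx":0,"dy":-0.0083,"dz":-0.0143,"ax":0,"ay":0,"az":0}
  ]
}}

```text
time_s: 4.2
position: [0.6195, -0.0153, 0.1772]
tool_rot: [0.001, 1.0, -0.011, 0.001]
ft_force: [-0.3, -1.5, 4.5]
gripper_width: 0.001
grip_force: 2.0
```

Call:
{"name": "apply_moves", "arguments": {
  "targets": [
    {"dx":0,"dy":-0.0068,"dz":-0.015,"ax":0,"ay":0,"az":0},
    {"dx":0,"dy":-0.005,"dz":-0.0155,"ax":0,"ay":0,"az":0},
    {"dx":0,"dy":-0.004,"dz":-0.012,"ax":0,"ay":0,"az":0},
    {"dx":0,"dy":-0.002,"dz":-0.009,"ax":0,"ay":0,"az":0},
    {"dx":0,"dy":0,"dz":-0.007,"ax":0,"ay":0,"az":0}
  ]
}}

```text
time_s: 4.7
position: [0.6181, -0.032, 0.1166]
tool_rot: [0.0, 1.0, -0.012, -0.001]
ft_force: [0.3, -1.6, 3.3]
gripper_width: 0.0
grip_force: 1.3
```

Call:
{"name": "apply_moves", "arguments": {
  "targets": [
    {"dx":0,"dy":-0.001,"dz":-0.004,"ax":0,"ay":0,"az":0},
    {"dx":0,"dy":0,"dz":-0.002,"ax":0,"ay":0,"az":0},
    {"dx":0,"dy":0,"dz":-0.001,"ax":0,"ay":0,"az":0},
    {"dx":0,"dy":0,"dz":0,"ax":0,"ay":0,"az":0}
  ]
}}

```text
time_s: 5.1
position: [0.6179, -0.0322, 0.1121]
tool_rot: [-0.0, 1.0, -0.012, -0.001]
ft_force: [-2.7, 0.2, 7.9]
gripper_width: 0.002
grip_force: 3.9
```

Call:
{"name": "apply_moves", "arguments": {
  "targets": [
    {"dx":0,"dy":0,"dz":-0.002,"ax":0,"ay":0,"az":0},
    {"dx":0,"dy":0,"dz":0,"ax":0,"ay":0,"az":0}
  ]
}}

```text
time_s: 5.3
position: [0.6179, -0.0323, 0.1119]
tool_rot: [-0.0, 1.0, -0.011, -0.001]
ft_force: [-7.3, -0.5, 15.5]
gripper_width: 0.001
grip_force: 7.8
```

Call:
{"name": "apply_moves", "arguments": {
  "targets": [
    {"dx":0,"dy":0,"dz":0.03,"ax":0,"ay":0,"az":0},
    {"dx":0,"dy":0,"dz":0.045,"ax":0,"ay":0,"az":0},
    {"dx":-0.03,"dy":-0.03,"dz":0.045,"ax":0,"ay":0,"az":0},
    {"dx":-0.03,"dy":-0.035,"dz":0,"ax":0,"ay":0,"az":0},
    {"dx":-0.03,"dy":-0.035,"dz":0,"ax":0,"ay":0,"az":0}
  ]
}}

```text
time_s: 5.8
position: [0.5339, -0.127, 0.2218]
tool_rot: [0.0, 1.0, -0.011, 0.001]
ft_force: [-0.6, -1.1, -0.1]
gripper_width: 0.006
grip_force: 0.0
```

```bash
python3 - <<'E'
from h import *
d=grab('top','top3'); w=cloud(d)
v,u=np.mgrid[0:480,0:640]
B=np.array([.597,.0155]); xb=np.array([.024,1.]);yb=np.array([-1,.024])
h=B+.1*xb
rel=w[...,:2]-h; X=rel@xb; Y=rel@yb; Z=w[...,2]-.112
inl=(abs(Y)<.125)&(X>-.2)&(X<0)
bare=inl&(X<-.128)&(Y<.035)&(abs(Z)<.03)
print('bare',bare.sum(),np.nanmedian(w[bare][:,2]))
A=np.c_[X[bare],np.ones(bare.sum())]; print('slope',np.linalg.lstsq(A,w[bare][:,2],rcond=None)[0])
for n,m in [('tab',inl&(Y<0)&(Z>.018)&(Z<.035)),('knob',inl&(Y>.03)&(Z>.019)&(Z<.04))]:
    q=w[m]; print(n,m.sum(),q.min(0).round(4),q.max(0).round(4),np.median(q,0).round(4),'lid',X[m].mean().round(4),Y[m].mean().round(4))
img=d['img'][150:330,170:400,::-1]; cv2.imwrite('pics/top3c.png',cv2.resize(img,(690,540)))
E
```

```text
bare 1824 0.11108935368523631
slope [4.71500243e-05 1.11056581e-01]
tab 74 [0.6697 0.0101 0.1305] [0.676  0.0502 0.1439] [0.6726 0.0304 0.1384] lid -0.0838 -0.0752
knob 39 [ 0.5293 -0.0233  0.1312] [ 0.5421 -0.0106  0.145 ] [ 0.5358 -0.017   0.1398] lid -0.1337 0.0601
```

View pics/top3c.png

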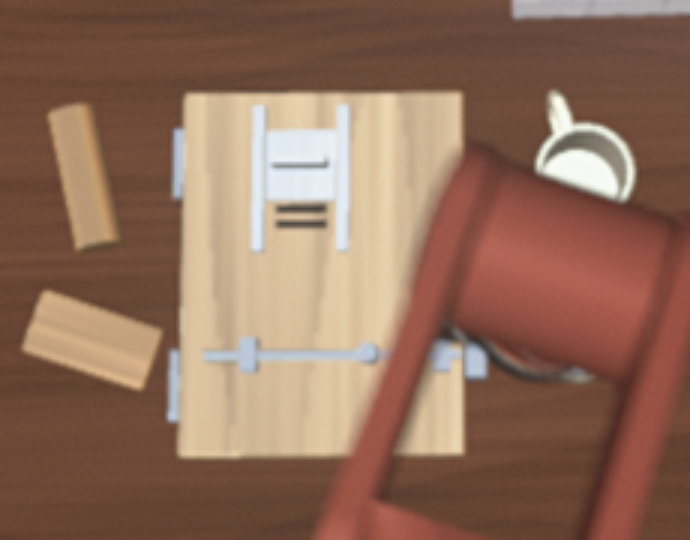

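The lid is flat: its slope is 0 and its top is at 111 mm. The tab at (300,163) in the crop maps to world (0.673, 0.030). The knob at (367,352) maps to (0.536, -0.017), and both are still open. Next I'll push the vent along -x from its far side.

Call:
{"name": "apply_moves", "arguments": {
  "targets": [
    {"dx":0.035,"dy":0.0315,"dz":0,"ax":0,"ay":0,"az":0},
    {"dx":0.035,"dy":0.0315,"dz":0,"ax":0,"ay":0,"az":0},
    {"dx":0.035,"dy":0.0315,"dz":0,"ax":0,"ay":0,"az":0},
    {"dx":0.035,"dy":0.0315,"dz":0,"ax":0,"ay":0,"az":0},
    {"dx":0.034,"dy":0.031,"dz":0,"ax":0,"ay":0,"az":0}
  ]
}}

```text
time_s: 6.35
position: [0.7084, 0.0323, 0.2188]
tool_rot: [-0.0, 1.0, -0.012, -0.001]
ft_force: [0.2, -0.7, -0.0]
gripper_width: -0.004
grip_force: 0.0
```

Call:
{"name": "apply_moves", "arguments": {
  "targets": [
    {"dx":0,"dy":0,"dz":-0.03,"ax":0,"ay":0,"az":0},
    {"dx":0,"dy":0,"dz":-0.03,"ax":0,"ay":0,"az":0},
    {"dx":0,"dy":0,"dz":-0.02,"ax":0,"ay":0,"az":0},
    {"dx":0,"dy":0,"dz":-0.01,"ax":0,"ay":0,"az":0},
    {"dx":0,"dy":0,"dz":0,"ax":0,"ay":0,"az":0}
  ]
}}

```text
time_s: 6.85
position: [0.706, 0.0306, 0.127]
tool_rot: [-0.0, 1.0, -0.012, -0.003]
ft_force: [-0.1, -0.1, -0.2]
gripper_width: -0.001
grip_force: 0.0
```

Call:
{"name": "apply_moves", "arguments": {
  "targets": [
    {"dx":-0.01,"dy":0,"dz":0,"ax":0,"ay":0,"az":0},
    {"dx":-0.01,"dy":0,"dz":0,"ax":0,"ay":0,"az":0},
    {"dx":-0.008,"dy":0,"dz":0,"ax":0,"ay":0,"az":0},
    {"dx":-0.008,"dy":0,"dz":0,"ax":0,"ay":0,"az":0},
    {"dx":-0.006,"dy":0,"dz":0,"ax":0,"ay":0,"az":0}
  ]
}}

```text
time_s: 7.35
position: [0.6665, 0.03, 0.1318]
tool_rot: [-0.0, 1.0, -0.012, 0.002]
ft_force: [1.5, 0.4, 1.7]
gripper_width: -0.003
grip_force: 0.8
```

Call:
{"name": "apply_moves", "arguments": {
  "targets": [
    {"dx":-0.004,"dy":0,"dz":0,"ax":0,"ay":0,"az":0},
    {"dx":-0.003,"dy":0,"dz":0,"ax":0,"ay":0,"az":0},
    {"dx":-0.002,"dy":0,"dz":0,"ax":0,"ay":0,"az":0},
    {"dx":0,"dy":0,"dz":0,"ax":0,"ay":0,"az":0}
  ]
}}

```text
time_s: 7.75
position: [0.657, 0.0299, 0.13]
tool_rot: [0.0, 1.0, -0.012, -0.0]
ft_force: [1.1, 0.8, 0.6]
gripper_width: 0.0
grip_force: 0.5
```

Call:
{"name": "apply_moves", "arguments": {
  "targets": [
    {"dx":-0.003,"dy":0,"dz":0,"ax":0,"ay":0,"az":0},
    {"dx":-0.002,"dy":0,"dz":0,"ax":0,"ay":0,"az":0},
    {"dx":-0.002,"dy":0,"dz":0,"ax":0,"ay":0,"az":0},
    {"dx":0,"dy":0,"dz":0,"ax":0,"ay":0,"az":0}
  ]
}}

```text
time_s: 8.15
position: [0.6534, 0.03, 0.1302]
tool_rot: [-0.0, 1.0, -0.012, 0.004]
ft_force: [9.5, 0.6, -5.5]
gripper_width: -0.001
grip_force: 4.7
```

The slide is at its stop: force rose to 9.5 N and it moved no further. I'll back off, go up, and move over to the knob's hinge side.

Call:
{"name": "apply_moves", "arguments": {
  "targets": [
    {"dx":0.012,"dy":0,"dz":0,"ax":0,"ay":0,"az":0},
    {"dx":0.006,"dy":0,"dz":0.03,"ax":0,"ay":0,"az":0},
    {"dx":0,"dy":0,"dz":0.045,"ax":0,"ay":0,"az":0},
    {"dx":-0.045,"dy":0,"dz":0,"ax":0,"ay":0,"az":0},
    {"dx":-0.045,"dy":0,"dz":0,"ax":0,"ay":0,"az":0}
  ]
}}

```text
time_s: 8.65
position: [0.5786, 0.0298, 0.2071]
tool_rot: [0.0, 1.0, -0.012, 0.001]
ft_force: [-0.5, 0.1, 0.2]
gripper_width: 0.001
grip_force: 0.0
```

Call:
{"name": "apply_moves", "arguments": {
  "targets": [
    {"dx":-0.042,"dy":-0.005,"dz":0,"ax":0,"ay":0,"az":0},
    {"dx":0,"dy":0,"dz":-0.04,"ax":0,"ay":0,"az":0},
    {"dx":0,"dy":0,"dz":-0.02,"ax":0,"ay":0,"az":0},
    {"dx":0,"dy":0,"dz":-0.015,"ax":0,"ay":0,"az":0},
    {"dx":0,"dy":0,"dz":0,"ax":0,"ay":0,"az":0}
  ]
}}

```text
time_s: 9.15
position: [0.5335, 0.0252, 0.1272]
tool_rot: [-0.0, 1.0, -0.012, -0.003]
ft_force: [-1.2, 0.9, -0.4]
gripper_width: 0.002
grip_force: 0.0
```

```bash
python3 - <<'E'
from h import *
print(sense()['position'])
d=grab('top','top4'); w=cloud(d)
d2=grab('scene','scene4')
a=cv2.resize(d['img'][150:330,170:400,::-1],(460,360)); b=cv2.resize(d2['img'][150:330,290:480,::-1],(340,322))
c=np.zeros((360,800,3),'uint8'); c[:,:460]=a; c[:322,460:]=b; cv2.imwrite('pics/c4.png',c)
E
```

```text
[0.53351584 0.02521577 0.12715902]
```

View pics/c4.png

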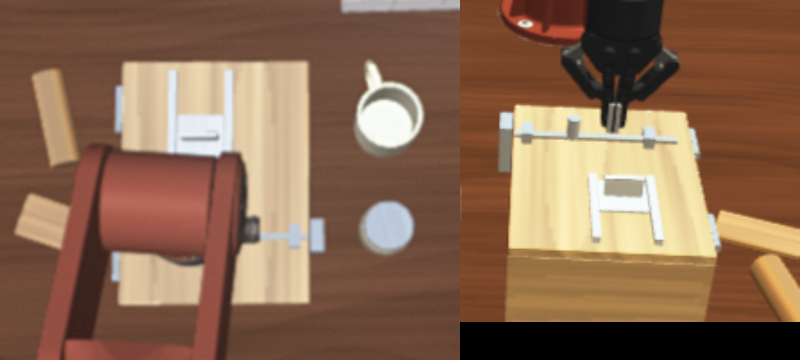

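The vent plate now covers all the slots. The fingers sit just to the hinge side of the knob, at (573,125) in the right crop. Now I'll push the bolt along -y.

Call:
{"name": "apply_moves", "arguments": {
  "targets": [
    {"dx":0.001,"dy":-0.01,"dz":0,"ax":0,"ay":0,"az":0},
    {"dx":0,"dy":-0.01,"dz":0,"ax":0,"ay":0,"az":0},
    {"dx":0,"dy":-0.008,"dz":0,"ax":0,"ay":0,"az":0},
    {"dx":0,"dy":-0.007,"dz":0,"ax":0,"ay":0,"az":0},
    {"dx":0,"dy":-0.005,"dz":0,"ax":0,"ay":0,"az":0}
  ]
}}

```text
time_s: 9.75
position: [0.5381, -0.0158, 0.131]
tool_rot: [-0.0, 1.0, -0.012, 0.001]
ft_force: [1.3, 1.4, 1.7]
gripper_width: -0.003
grip_force: 1.2
```

Call:
{"name": "apply_moves", "arguments": {
  "targets": [
    {"dx":0,"dy":-0.003,"dz":0,"ax":0,"ay":0,"az":0},
    {"dx":0,"dy":-0.002,"dz":0,"ax":0,"ay":0,"az":0},
    {"dx":0,"dy":-0.002,"dz":0,"ax":0,"ay":0,"az":0},
    {"dx":0,"dy":0,"dz":0,"ax":0,"ay":0,"az":0}
  ]
}}

```text
time_s: 10.15
position: [0.5374, -0.0219, 0.1304]
tool_rot: [-0.0, 1.0, -0.012, 0.0]
ft_force: [1.1, 1.6, 3.9]
gripper_width: 0.004
grip_force: 1.4
```

Call:
{"name": "apply_moves", "arguments": {
  "targets": [
    {"dx":0,"dy":-0.002,"dz":0,"ax":0,"ay":0,"az":0},
    {"dx":0,"dy":-0.002,"dz":0,"ax":0,"ay":0,"az":0},
    {"dx":0,"dy":-0.002,"dz":0,"ax":0,"ay":0,"az":0},
    {"dx":0,"dy":0,"dz":0,"ax":0,"ay":0,"az":0}
  ]
}}

```text
time_s: 10.55
position: [0.5374, -0.023, 0.1304]
tool_rot: [-0.005, 1.0, -0.013, 0.0]
ft_force: [1.0, 15.5, 4.4]
gripper_width: -0.002
grip_force: 7.8
```

Force rose to 15.5 N with no further movement, so the bolt is at its stop. I'll back off, lift, and check.

Call:
{"name": "apply_moves", "arguments": {
  "targets": [
    {"dx":0,"dy":0.012,"dz":0,"ax":0,"ay":0,"az":0},
    {"dx":0,"dy":0.003,"dz":0.03,"ax":0,"ay":0,"az":0},
    {"dx":0,"dy":0,"dz":0.05,"ax":0,"ay":0,"az":0},
    {"dx":0,"dy":0,"dz":0.05,"ax":0,"ay":0,"az":0},
    {"dx":0,"dy":0,"dz":0.05,"ax":0,"ay":0,"az":0}
  ]
}}

```text
time_s: 11.05
position: [0.5359, -0.0133, 0.3105]
tool_rot: [0.001, 1.0, -0.012, -0.002]
ft_force: [0.8, -0.4, 0.0]
gripper_width: -0.0
grip_force: 0.0
```

Call:
{"name": "apply_moves", "arguments": {
  "targets": [
    {"dx":-0.02,"dy":-0.045,"dz":0,"ax":0,"ay":0,"az":0},
    {"dx":-0.02,"dy":-0.045,"dz":0,"ax":0,"ay":0,"az":0},
    {"dx":-0.02,"dy":-0.045,"dz":0,"ax":0,"ay":0,"az":0},
    {"dx":-0.02,"dy":-0.045,"dz":0,"ax":0,"ay":0,"az":0},
    {"dx":-0.02,"dy":-0.045,"dz":0,"ax":0,"ay":0,"az":0}
  ]
}}

```text
time_s: 11.55
position: [0.4352, -0.2395, 0.3091]
tool_rot: [0.0, 1.0, -0.012, -0.001]
ft_force: [2.1, -0.6, -0.4]
gripper_width: -0.003
grip_force: 0.0
```

Call:
{"name": "apply_moves", "arguments": {
  "targets": [
    {"dx":0,"dy":-0.045,"dz":0,"ax":0,"ay":0,"az":0},
    {"dx":0,"dy":-0.03,"dz":0,"ax":0,"ay":0,"az":0},
    {"dx":0,"dy":0,"dz":0,"ax":0,"ay":0,"az":0}
  ]
}}

```text
time_s: 11.85
position: [0.4355, -0.3165, 0.3087]
tool_rot: [0.001, 1.0, -0.014, -0.002]
ft_force: [0.1, 0.0, -0.2]
gripper_width: 0.001
grip_force: 0.0
```

```bash
python3 - <<'E'
from h import *
d=grab('top','top5'); w=cloud(d)
B=np.array([.597,.0155]); xb=np.array([.024,1.]);yb=np.array([-1,.024]); h=B+.1*xb
rel=w[...,:2]-h; X=rel@xb; Y=rel@yb; Z=w[...,2]-.112
inl=(abs(Y)<.125)&(X>-.2)&(X<0)
for n,m in [('tab',inl&(Y<0)&(Z>.018)&(Z<.035)),('knob',inl&(Y>.03)&(Z>.019)&(Z<.04))]:
    print(n,m.sum(),X[m].mean().round(4),Y[m].mean().round(4))
cv2.imwrite('pics/top5c.png',cv2.resize(d['img'][150:330,170:400,::-1],(690,540)))
E
```

```text
tab 58 -0.0843 -0.0441
knob 33 -0.1576 0.0599
```

View pics/top5c.png

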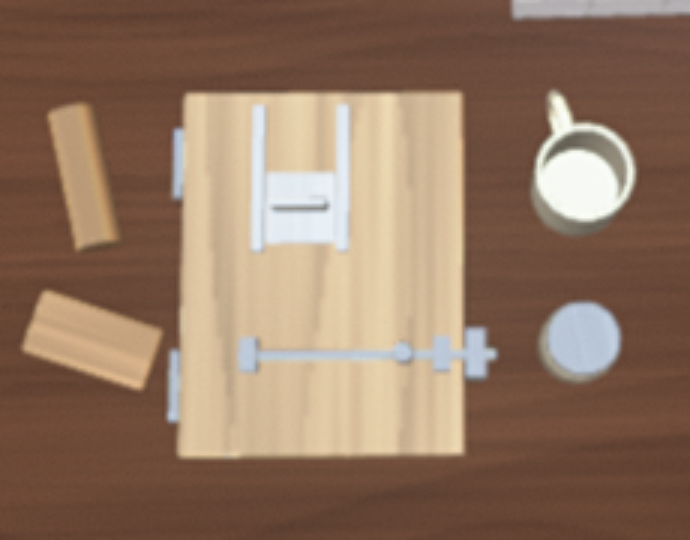

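The tab moved 31 mm and the knob 24 mm, each until it stopped firmly. The rod passes through the keeper at (477,353), the slots are covered, and the mug, jar, rib and roller haven't moved.

```bash
python3 -c "
from bench import *
print(hand_in())"
```

```text
the job is handed in; nothing more can be done
None
```

The damp box is closed and handed in: the lid lies flat, the vent slide and catch bolt were each pushed to a firm stop, and the hand is clear. The hand-in call returned no verdict.

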